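# Slide the specimen tin past the vise to the photo card

## Task

Slide the wide, low round specimen tin along the bench, through the gap between the vise's handle and the white spot plate, until it stands wholly on the square white card on the other side, and leave it there. The pieces inside are laid out in order, so push the tin along the bench without lifting or tipping it. Neither the tin nor the robot may touch the vise, where a glued shell is setting, or the spot plate.

Things in the scene. Friction and masses are not known exactly. Their poses are not given: they have to be found in the camera images.
- tin_center (a point): Centre, half-way up (22.5 mm above the bench), of the wide, low round tin with a plain metal lid: diameter 92 mm, height 45 mm, 0.17 to 0.35 kg, loose, smooth upright side. It stands flat on the bench, to the left or the right of the vise; a push of a few newtons slides it. The narrow tall tin nearby is not it.
- card: Square sheet of thin white card, 160 x 160 mm, taped flat to the bench (under 2 mm thick, nothing to catch on), on the other side of the vise from the tin. Origin at its centre on the bench; x and y axes along its edges, it may be turned a little.
- vise: Small iron vise clamped to the bench's far edge, fixed; no way round behind. Origin on the bench under the jaws' middle; x points away from the robot as the world's x, z up. It reaches from x = -112 mm (screw end, with an upright handle bar 16 mm wide, 4 to 106 mm high; screw 26 mm wide) to the far edge. Jaws x = -42 to 48 mm, 75 mm wide; base from x = -60 mm, 85 mm wide; 122 mm high.
- spot_plate: White glazed ceramic plate with twelve round wells, 70 mm (along its x) x 95 mm (along its y), 15 mm high, stuck to the bench between the robot and the vise, fixed. Origin on the bench at the middle of its far edge (the side facing the vise), so it lies from x = -70 mm to 0; z up; it may be turned a little. The gap between this edge and the vise's handle is about 190 to 230 mm wide.
Not all that is in view belongs to the job. What is shaped like the part that bears tin_center but red is not meant.

How it is judged:
By the outcome, as a careful person would: the job done as asked, in the order asked, and still so for the second after the job is handed in, with the robot touching nothing.
It also fails if it takes over 64 s, if anything falls off the work surface, if the arm or the gripper's body presses on something with over 40 N, if the wrist force passes 120 N, or if a joint passes its speed limit or range.

## Robot

A 6-joint arm with a two-finger parallel gripper is mounted at the origin on the work surface. World frame = base frame: x ahead of the robot, y to its left, z up, the work surface at z = 0. Lengths are in mm, angles in rad, forces in N, time in s.
With the tool pointing down it reaches from about 425 to 950 mm from the base axis. Payload 3.5 kg.
Tool frame: the origin (TCP) lies at the very end of the fingers, on their centre line; the grasp point (between the pads) lies grasp_offset behind it (grasp_offset is the distance from the TCP to the grasp point, in mm); z points along the fingers, y is the line along which they close (so a half turn about z gives the same grasp; the last joint's range is limited). The gripper opens to 85 mm and grips with 20 to 120 N. Pads are 22 mm wide; open, the fingers measure 114 mm over their backs; the gripper's body (76 mm by 85 mm) begins 54 mm behind the grasp point. The pads swing forward as they close: fully open they stand 13 mm farther back than shut.
Start: joints at [-1.393, 0.286, 1.577, -0, 1.279, -0.15], TCP at [217.347, -639.036, 231.325] pointing down, gripper open.
Joint ranges: [-2.77, 2.77], [-0.9, 2.22], [0.21, 2.48], [-1.53, 4.67], [0.24, 2.81], [-2.84, 2.84]. Speed limits (rad/s): [2.79, 2.79, 3.14, 3.14, 3.14, 3.14].

## Interface

Orientations are given as a rotation vector (axis times angle).
In Python, from station import state, read_camera, close_job, cut_out, grasp_offset gives the robot as it stands. The module is installed in compiled form; this text tells all that it offers.
- The arm moves only by the tool apply_moves, never from a script. Its argument "motion" is one flat list of numbers, 7 for each row, row after row: the shift along the world's x, y, z in cm, then the turn, a rotation vector about the world's x, y, z in rad, then the opening, from -1 (shut) to 1 (fully open). In form: [x, y, z, wx, wy, wz, fingers, x, y, z, wx, wy, wz, fingers, ...]. A call has exactly 5 rows; each row shifts and turns the commanded pose from where the row before left it; what a row does not reach is not made up. A row lasts 1/12 s, in which the tool goes at most 41.7 mm and 7.16 degrees, less where a joint would pass 70% of its speed; a pose out of reach is approached as far as the arm can. A call is refused whole if a number of a shift passes 4.17 or a number of a turn 0.125, either way. A call with a gripper value outside its range is refused whole. The fingers move at their own pace and stop on an object; the grip force is fixed at half the most. Time passes only in rows, so rows that do not move let the fingers close, or fill a call up. It gives the time, the measured TCP pose, the force, the opening and the grip force at its end, in the units of the state.
- state(): the state, without advancing time (a new reading comes with each control period).
- read_camera(name): name is "side" or "top" or "wrist"; returns a dict with "img" (420x560x3 uint8, red, green, blue), "camera_matrix" (3x3 intrinsics, pixels), "k1" (the pictures are not rectified: a ray, as slopes to the right and down, at radius r is drawn at 1 + k1 r^2 times it, then the intrinsics apply), "R" (3x3) and "t" (3): a world point X has camera coordinates R X + t. Camera axes: x right, y down, z forward; pixel columns grow to the right and rows downward; lengths in mm; the calibration is good to about 2 mm. A picture is of the moment at which its call begins. There is no depth.
- close_job(): hands the job in; it is judged then, once.
Trained networks look in a picture, given as the dict that the camera call returned (one of the last four; its "shot" number tells which), for a name from the list of things; names that differ only in an ending like _2 or _b are one class to them, and where a whole thing is asked for, a point or a joint stands for the part that bears it (a point fixed in the world has none). Each returns a list of dicts, best first, with "p" (0 to 1); they miss things now and then, are a little off and sometimes report something else, mostly with a low value. They report only what shows in the picture. A call takes as long as a camera call. They do not tell look-alikes from the thing itself.
- cut_out(picture, query): "region" (420x560 bool, what is visible of it) and "xy" ([column, row] in pixels, amid what is visible of it).
The state is a dict: "t": time; "q": joint angles; "joint_velocities": joint speeds; "effort": joint torques, N m; "position": TCP position; "tool_rot": TCP orientation; "wrist_force": force on the tool from outside, world axes, zero at the start; "ft_torque": the same for the moment, N m; "gripper_width": finger opening in mm; "grasp_force": force on a finger pad.
Only numpy, scipy, OpenCV 4.12 (cv2) and the standard library are available. Lean on these libraries where they do the work, as an engineer would, in place of code of your own. Each camera call takes 0.05 s, during which the arm holds its last target. There are 200 camera calls.

## Working session

There is one attempt and no reset: what is moved stays moved. The work goes in short steps, Python scripts to look and compute and a tool call to move; the robot and the scene stay as the last step left them, time stands still between calls to the robot, and variables do not carry over. Pictures are saved under pics/ and viewed, at most 10 in all, crops included, and the job is handed in when it is done.

Besides the shell and the picture viewer there is one more tool, called after "Request:" in YAML: its name, and indented under it one key for each argument. apply_moves: Moves the arm, as the interface text tells. Its arguments: {"type":"object","properties":{"motion":{"type":"array","items":{"type":"number"}}},"required":["motion"]}

```bash
mkdir -p pics
cat > h.py <<'E'
import numpy as np, cv2
from station import state, read_camera, close_job, cut_out, grasp_offset
def ray(p,uv):
    K=p["camera_matrix"]; a=(uv[0]-K[0,2])/K[0,0]; b=(uv[1]-K[1,2])/K[1,1]
    d=np.array([a,b]); s=d.copy()
    for _ in range(20): s=d/(1+p["k1"]*(s@s))
    R=np.array(p["R"]); return -R.T@p["t"], R.T@np.array([s[0],s[1],1])
def at(p,uv,z):
    c,d=ray(p,uv); return c+d*(z-c[2])/d[2]
def proj(p,X):
    c=np.array(p["R"])@X+p["t"]; s=c[:2]/c[2]; s=s*(1+p["k1"]*(s@s)); K=p["camera_matrix"]
    return np.array([K[0,0]*s[0]+K[0,2],K[1,1]*s[1]+K[1,2]])
E
python3 - <<'E'
from h import *
for n in ("top","side"):
    p=read_camera(n); cv2.imwrite(f"pics/{n}0.png",p["img"][:,:,::-1])
    print(n,"cam",(-np.array(p["R"]).T@p["t"]).round())
    for q,z in (("tin_center",45),("card",0),("vise",122),("spot_plate",15)):
        for r in cut_out(p,q)[:3]:
            print(q,round(r["p"],2),np.round(r["xy"]),at(p,r["xy"],z).round(),r["region"].sum())
print(state(),grasp_offset)
E
```

```text
top cam [ 363.   90. 1058.]
tin_center 0.97 [143. 255.] [451. 394.  45.] 1356
tin_center 0.82 [169. 145.] [719. 342.  45.] 1158
tin_center 0.79 [187. 195.] [593. 296.  45.] 1227
card 0.89 [430. 200.] [ 578. -305.    0.] 3947
vise 0.61 [307. 140.] [699.  12. 122.] 3116
spot_plate 0.97 [329. 302.] [336. -38.  15.] 1275
side cam [517. 918. 741.]
tin_center 0.83 [254. 291.] [592. 316.  45.] 1989
tin_center 0.82 [331. 344.] [453. 420.  45.] 2689
tin_center 0.75 [177. 307.] [723. 365.  45.] 2420
card 0.65 [279. 135.] [ 587. -306.    0.] 1658
vise 0.9 [214. 187.] [693. 113. 122.] 4374
spot_plate 0.75 [376. 194.] [338. -34.  15.] 824
{'t': 0.5, 'q': array([-1.39298550e+00,  2.86298942e-01,  1.57674235e+00,  2.22838341e-05,
        1.27858170e+00, -1.50013361e-01]), 'joint_velocities': array([ 0.0002384 , -0.00067925, -0.00165994,  0.00084645, -0.00027452,
        0.00120257]), 'effort': array([-3.56888449e-04, -4.05460203e+01, -2.92556083e+01, -1.12393545e-04,
        1.15357678e-03, -9.34309782e-06]), 'position': array([ 217.35887285, -639.01790951,  231.30260827]), 'tool_rot': array([-3.09945563e+00, -5.12627330e-01, -3.28536103e-05]), 'wrist_force': array([-0.48605905, -0.22623092, -0.29435245]), 'ft_torque': array([-0.0045058 , -0.01076808,  0.0722124 ]), 'grasp_force': 0.0, 'gripper_width': 85.0703785171449} 18.700000000000003
```

View pics/top0.png

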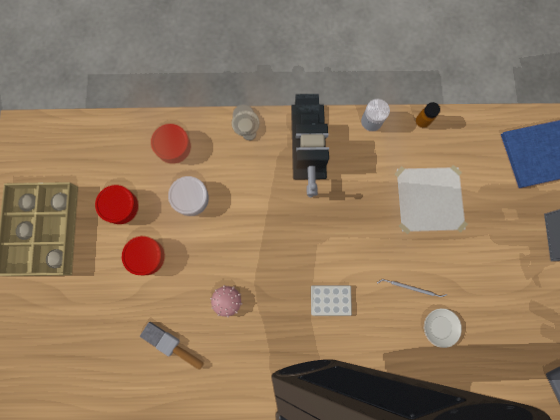

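View pics/side0.png

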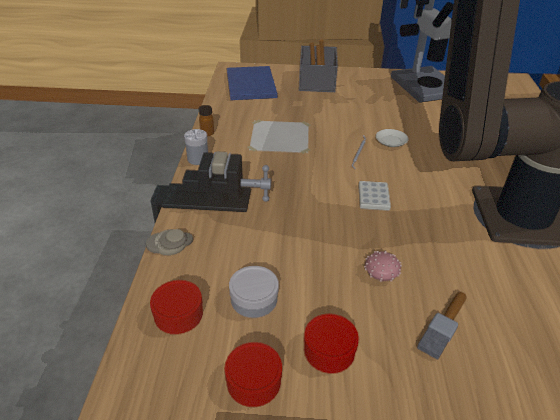

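The top view shows the silver tin at pixel (188,195); the three red tins are decoys. The card is at (431,200), the vise handle at about (312,185) and the spot plate at (331,300). Next I'll fit the known shapes to the masks.

```bash
cat >> h.py <<'E'
from scipy.optimize import minimize
def box(x0,x1,y0,y1,z0,z1): return np.array([[x,y,z] for x in(x0,x1) for y in(y0,y1) for z in(z0,z1)],float)
a=np.linspace(0,2*np.pi,40)
CYL=np.vstack([np.c_[46*np.cos(a),46*np.sin(a),0*a+z] for z in(0,45)])
SH={"tin_center":[CYL],"card":[box(-80,80,-80,80,0,1)],"spot_plate":[box(-70,0,-47.5,47.5,0,15)],
"vise":[box(-60,100,-42.5,42.5,0,20),box(-42,48,-37.5,37.5,0,122),box(-112,-40,-13,13,50,76),box(-112,-96,-8,8,4,106)]}
def mask(p,parts,s):
    m=np.zeros((420*4,560*4),np.uint8); c,n=np.cos(s[2]),np.sin(s[2])
    for P in parts:
        W=P@np.array([[c,n,0],[-n,c,0],[0,0,1]])+[s[0],s[1],0]
        cv2.fillConvexPoly(m,cv2.convexHull(np.array([proj(p,w)*4+2 for w in W]).round().astype(np.int32)),255)
    return cv2.resize(m,(560,420),interpolation=cv2.INTER_AREA)/255.
def fit(p,name,region,s0,yaw=True):
    g=region.astype(float)
    def f(v):
        m=mask(p,SH[name],[s0[0]+v[0],s0[1]+v[1],v[2]/100 if yaw else 0]); return -np.minimum(m,g).sum()/np.maximum(m,g).sum()
    S=np.array([[0,0,0],[12,0,0],[0,12,0],[0,0,12]])if yaw else np.array([[0,0],[12,0],[0,12]])
    r=minimize(f,np.zeros(len(S[0])),method="Nelder-Mead",options=dict(initial_simplex=S,xatol=.2,fatol=1e-4))
    return np.r_[np.array(s0[:2])+r.x[:2],r.x[2]/100 if yaw else 0],-r.fun
def near(p,name,xy,z=20,tol=70):
    for r in cut_out(p,name):
        if np.hypot(*(at(p,r["xy"],z)[:2]-xy))<tol: return r
E
python3 - <<'E'
from h import *
for n in ("top","side"):
    p=read_camera(n)
    im=p["img"][:,:,::-1].copy()
    for q,xy,yw in (("tin_center",(593,300),0),("card",(580,-305),1),("spot_plate",(372,-36),1),("vise",(700,15),0)):
        r=near(p,q,xy,tol=110)
        if r is None: print(n,q,None); continue
        s,i=fit(p,q,r["region"],xy,bool(yw)); print(n,q,s.round(2),round(i,3))
        for P in SH[q]:
            cs=cv2.findContours((mask(p,[P],s)>.5).astype(np.uint8),0,2)[0]; cv2.drawContours(im,cs,-1,(0,255,0),1)
    cv2.imwrite(f"pics/{n}1.png",cv2.resize(im[90:330,130:530],(800,480)) if n=="top" else im)
E
```

```text
top tin_center [595.67 297.69   0.  ] 0.958
top card [ 583.81 -305.15   -0.  ] 0.963
top spot_plate None
top vise [ 7.0577e+02 -5.7000e-01  0.0000e+00] 0.758
side tin_center [595.96 294.32   0.  ] 0.919
side card [ 5.8556e+02 -3.0346e+02  2.0000e-02] 0.969
side spot_plate None
side vise [ 7.0173e+02 -6.3000e-01  0.0000e+00] 0.728
```

Run:
```python
from h import *
for n in ("top","side"):
    p=read_camera(n); q="spot_plate"
    c=cut_out(p,q); print(n,[(round(r["p"],2),at(p,r["xy"],15).round()[:2]) for r in c])
    for r in c:
        if np.hypot(*(at(p,r["xy"],15)[:2]-[336,-38]))<25: print(fit(p,q,r["region"],(372,-36)));break
```

```text
top [(0.96, array([338., -37.]))]
(array([ 3.75209792e+02, -4.19849761e+01, -1.13996722e-02]), np.float64(0.9590946591929338))
side [(0.85, array([338., -30.])), (0.27, array([725., -19.]))]
(array([ 3.76169658e+02, -4.03650826e+01, -4.39354501e-02]), np.float64(0.9401417934437908))
```

View pics/top1.png

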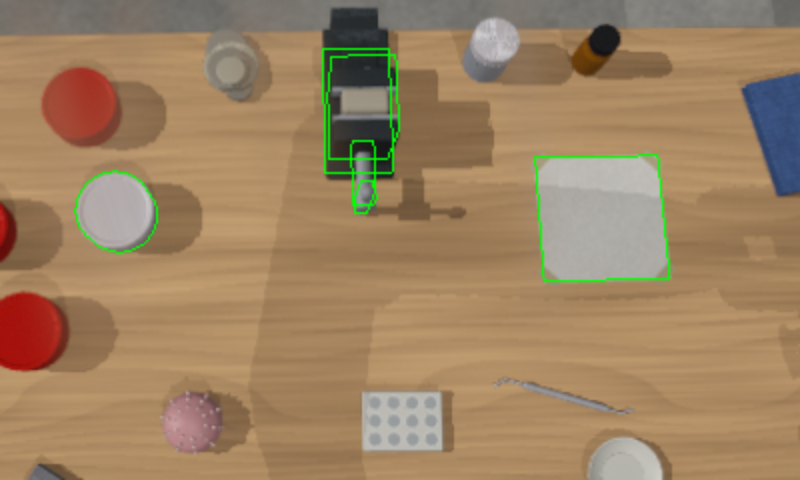

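The overlay fits: the tin is at (596,296), the vise handle end at x≈590, y≈0, the plate's far edge at x≈376 and the card at (585,-304). That leaves a gap of about 214 mm. I'll plan a smooth tin path with a two-finger cradle push, and check the red tins near the start.

```bash
cat > plan.py <<'E'
from h import *
from scipy.interpolate import CubicHermiteSpline as H
def spline(tin,mid=(484,-25),end=(584,-304),s0=.33,s1=-.55): # x(y)
    return H([end[1],mid[1],tin[1]],[end[0],mid[0],tin[0]],[s1,0,s0])
def tool(S,y,off):
    m=S(y,1); h=-np.array([m,1])/np.hypot(m,1); return np.array([S(y),y])-off*h, np.arctan2(-h[0],-h[1]) # yaw: + = heading to -x
E
python3 - <<'E'
from plan import *
p=read_camera("top")
for r in cut_out(p,"tin_center"):
    print(r["p"],fit(p,"tin_center",r["region"],at(p,r["xy"],25)[:2],False))
S=spline((596,296)); print(tool(S,296,58),tool(S,296,48))
for y in range(296,-310,-50): print(y,S(y).round(),np.round(tool(S,y,48)[1],2))
E
```

```text
0.78 (array([596.05731524, 298.30561125,   0.        ]), np.float64(0.9505034208717994))
0.74 (array([577.65449391, 470.31021209,   0.        ]), np.float64(0.9657439819202047))
0.64 (array([729.80305576, 343.8361468 ,   0.        ]), np.float64(0.9084598554263472))
0.61 (array([452.1881465 , 400.53728324,   0.        ]), np.float64(0.9128620809701729))
(array([614.17589234, 351.07846165]), np.float64(0.3187475604206445)) (array([611.0421178 , 341.58217516]), np.float64(0.3187475604206445))
296 596.0 0.32
246 577.0 0.4
196 555.0 0.43
146 531.0 0.42
96 510.0 0.37
46 494.0 0.26
-4 485.0 0.09
-54 486.0 -0.1
-104 495.0 -0.25
-154 511.0 -0.36
-204 532.0 -0.44
-254 557.0 -0.48
-304 584.0 -0.5
```

Request:
apply_moves:
  motion: [2, 3.2, 0, 0, 0, 0.02, 0.3, 2, 3.2, 0, 0, 0, 0.02, 0.3, 2, 3.2, 0, 0, 0, 0.02, 0.3, 2, 3.2, 0, 0, 0, 0.02, 0.3, 2, 3.2, 0, 0, 0, 0.02, 0.3]

```text
t: 1.72
position: [317.9, -477.6, 231.4]
tool_rot: [3.07, 0.667, 0.0]
wrist_force: [1.1, -0.5, -0.9]
gripper_width: 55.9
grasp_force: 0.0
```

Request:
apply_moves:
  motion: [1.3, 3.5, 0, 0, 0, 0.033, 0.3, 1.3, 3.5, 0, 0, 0, 0.033, 0.3, 1.3, 3.5, 0, 0, 0, 0.033, 0.3, 1.3, 3.5, 0, 0, 0, 0.033, 0.3, 1.3, 3.5, 0, 0, 0, 0.033, 0.3]

```text
t: 2.13
position: [382.7, -302.3, 231.5]
tool_rot: [3.003, 0.919, 0.001]
wrist_force: [0.2, -0.5, 0.2]
gripper_width: 55.5
grasp_force: 0.0
```

Request:
apply_moves:
  motion: [1.3, 3.5, 0, 0, 0, 0.033, 0.3, 1.3, 3.5, 0, 0, 0, 0.033, 0.3, 1.3, 3.5, 0, 0, 0, 0.033, 0.3, 1.3, 3.5, 0, 0, 0, 0.033, 0.3, 1.3, 3.5, 0, 0, 0, 0.033, 0.3]

```text
t: 2.55
position: [447.7, -127.3, 231.8]
tool_rot: [2.917, 1.164, 0.001]
wrist_force: [0.9, -0.8, -0.2]
gripper_width: 54.9
grasp_force: 0.0
```

Request:
apply_moves:
  motion: [1.3, 3.5, 0, 0, 0, 0.033, 0.3, 1.3, 3.5, 0, 0, 0, 0.033, 0.3, 1.3, 3.5, 0, 0, 0, 0.033, 0.3, 1.3, 3.5, 0, 0, 0, 0.033, 0.3, 1.3, 3.5, 0, 0, 0, 0.033, 0.3]

```text
t: 2.97
position: [512.7, 47.9, 231.7]
tool_rot: [2.811, 1.401, 0.001]
wrist_force: [0.8, -0.2, 0.1]
gripper_width: 55.5
grasp_force: 0.0
```

Request:
apply_moves:
  motion: [1, 3, 0, 0, 0, 0.033, 0.3, 1, 3, 0, 0, 0, 0.033, 0.3, 1, 3, 0, 0, 0, 0.033, 0.3, 1, 3, 0, 0, 0, 0.033, 0.3, 1, 3, 0, 0, 0, 0.033, 0.3]

```text
t: 3.38
position: [562.6, 197.7, 231.5]
tool_rot: [2.686, 1.628, 0.001]
wrist_force: [0.6, -0.5, -0.7]
gripper_width: 55.4
grasp_force: 0.0
```

Request:
apply_moves:
  motion: [1, 3, 0, 0, 0, 0.033, 0.3, 1, 3, 0, 0, 0, 0.033, 0.3, 1, 3, 0, 0, 0, 0.033, 0.3, 1, 3, 0, 0, 0, 0.033, 0.3, 0, 0, 0, 0, 0, 0.033, 0.3]

```text
t: 3.8
position: [602.8, 320.7, 230.8]
tool_rot: [-2.539, -1.848, -0.003]
wrist_force: [-0.7, -0.1, 0.2]
gripper_width: 55.8
grasp_force: 0.0
```

Request:
apply_moves:
  motion: [0.7, 1.9, 0, 0, 0, 0, 0.3, 0.7, 1.9, 0, 0, 0, 0, 0.3, 0, 0, -4, 0, 0, 0, 0.3, 0, 0, -4, 0, 0, 0, 0.3, 0, 0, -3, 0, 0, 0, 0.3]

```text
t: 4.22
position: [615.5, 354.1, 118.6]
tool_rot: [-2.544, -1.842, 0.003]
wrist_force: [0.0, -0.9, -0.7]
gripper_width: 55.8
grasp_force: 0.0
```

Run:
```python
from plan import *
for n in ("top","side","wrist"):
    p=read_camera(n); cv2.imwrite(f"pics/{n}2.png",p["img"][:,:,::-1])
    r=near(p,"tin_center",(596,296),25,50)
    print(n, None if r is None else fit(p,"tin_center",r["region"],(596,296),False))
```

```text
top (array([595.69433153, 296.91335028,   0.        ]), np.float64(0.9492228134154362))
side (array([596.78671265, 295.02555847,   0.        ]), np.float64(0.8256012845402245))
wrist (array([594.05719305, 296.53192519,   0.        ]), np.float64(0.9439357556521234))
```

View pics/wrist2.png

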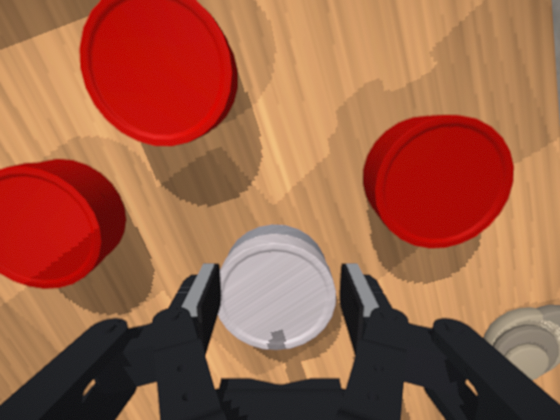

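The wrist view shows the silver tin at pixel (277,290) and the red tins clear of where the fingers will come down. All three fits agree on (595.5,296.5), so I'll go down.

Request:
apply_moves:
  motion: [0, 0, -4, 0, 0, 0, 0.3, 0, 0, -3.5, 0, 0, 0, 0.3, 0, 0, -2, 0, 0, 0, 0.3, 0, 0, -1.2, 0, 0, 0, 0.3, 0, 0, 0, 0, 0, 0, 0.3]

```text
t: 4.93
position: [616.0, 353.7, 13.4]
tool_rot: [-2.545, -1.841, 0.003]
wrist_force: [-0.6, 0.8, 0.1]
gripper_width: 55.5
grasp_force: 0.0
```

Run:
```python
from plan import *
p=read_camera("side"); cv2.imwrite("pics/side3.png",cv2.resize(p["img"][200:420,100:400,::-1],(800,587)))
print(state()["position"],state()["tool_rot"])
S=spline((595.5,296.5))
off=48; y=296.5; P,a=tool(S,y,off); 
pr=np.array(state()["position"])[:2]; pa=.31
rows=[]
ys=[296.5]+list(np.linspace(296.5,-304,56)[1:])
for y in ys:
    P,a=tool(S,y,off); rows.append([*( (P-pr)/10).round(2),round(pa-a,3)]); 
    pr=pr+np.array(rows[-1][:2])*10; pa-=rows[-1][2]
    print(round(y),P.round(),rows[-1])
```

```text
[617.13563612 354.20986671  15.48241668] [2.54499532e+00 1.84139861e+00 2.02125987e-03]
296 [611. 342.] [np.float64(-0.66), np.float64(-1.21), np.float64(-0.009)]
286 [608. 331.] [np.float64(-0.27), np.float64(-1.13), np.float64(-0.022)]
275 [605. 320.] [np.float64(-0.32), np.float64(-1.12), np.float64(-0.019)]
264 [601. 308.] [np.float64(-0.34), np.float64(-1.12), np.float64(-0.017)]
253 [597. 297.] [np.float64(-0.38), np.float64(-1.12), np.float64(-0.015)]
242 [593. 286.] [np.float64(-0.4), np.float64(-1.12), np.float64(-0.012)]
231 [589. 275.] [np.float64(-0.43), np.float64(-1.11), np.float64(-0.01)]
220 [585. 264.] [np.float64(-0.45), np.float64(-1.11), np.float64(-0.008)]
209 [580. 253.] [np.float64(-0.47), np.float64(-1.1), np.float64(-0.006)]
198 [575. 242.] [np.float64(-0.49), np.float64(-1.1), np.float64(-0.004)]
187 [570. 231.] [np.float64(-0.49), np.float64(-1.09), np.float64(-0.001)]
176 [565. 220.] [np.float64(-0.51), np.float64(-1.09), np.float64(0.0)]
165 [560. 209.] [np.float64(-0.52), np.float64(-1.09), np.float64(0.003)]
155 [555. 198.] [np.float64(-0.51), np.float6
[... 2436 characters left out ...]
, np.float64(0.014)]
-217 [ 517. -173.] [np.float64(0.47), np.float64(-1.12), np.float64(0.012)]
-228 [ 522. -185.] [np.float64(0.49), np.float64(-1.11), np.float64(0.011)]
-238 [ 527. -196.] [np.float64(0.51), np.float64(-1.12), np.float64(0.009)]
-249 [ 532. -207.] [np.float64(0.53), np.float64(-1.11), np.float64(0.008)]
-260 [ 538. -218.] [np.float64(0.54), np.float64(-1.1), np.float64(0.007)]
-271 [ 543. -229.] [np.float64(0.56), np.float64(-1.11), np.float64(0.006)]
-282 [ 549. -240.] [np.float64(0.57), np.float64(-1.1), np.float64(0.005)]
-293 [ 555. -251.] [np.float64(0.58), np.float64(-1.1), np.float64(0.003)]
-304 [ 561. -262.] [np.float64(0.59), np.float64(-1.1), np.float64(0.002)]
```

View pics/side3.png

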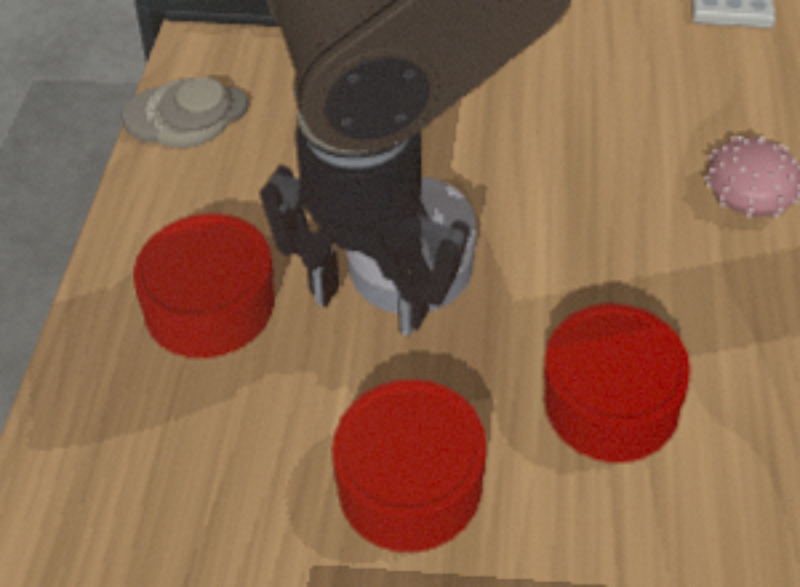

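The side view shows the fingers standing just behind the silver tin and clear of the red ones. Now the push, gently at first.

Request:
apply_moves:
  motion: [-0.3, -0.6, 0, 0, 0, -0.005, 0.3, -0.3, -0.6, 0, 0, 0, -0.01, 0.3, -0.15, -0.5, 0, 0, 0, -0.01, 0.3, -0.18, -0.6, 0, 0, 0, -0.01, 0.3, -0.22, -0.8, 0, 0, 0, -0.015, 0.3]

```text
t: 5.4
position: [606.4, 323.6, 16.8]
tool_rot: [2.591, 1.776, 0.009]
wrist_force: [1.5, 3.9, 1.9]
gripper_width: 55.3
grasp_force: 2.0
```

Request:
apply_moves:
  motion: [-0.28, -0.92, 0, 0, 0, -0.015, 0.3, -0.32, -1.0, 0, 0, 0, -0.015, 0.3, -0.36, -1.1, 0, 0, 0, -0.013, 0.3, -0.38, -1.1, 0, 0, 0, -0.012, 0.3, -0.42, -1.1, 0, 0, 0, -0.01, 0.3]

```text
t: 5.82
position: [586.9, 269.4, 14.3]
tool_rot: [-2.648, -1.69, 0.0]
wrist_force: [1.4, 3.0, 3.9]
gripper_width: 55.8
grasp_force: 2.1
```

```bash
cat > chk.py <<'E'
from plan import *
def check(guess):
    out=[]
    for n in ("top","side"):
        p=read_camera(n); r=near(p,"tin_center",guess,25,45)
        out.append(None if r is None else [*fit(p,"tin_center",r["region"],guess,False)[0][:2].round(1),round(fit(p,"tin_center",r["region"],guess,False)[1],2)])
    s=state(); P=s["position"]; v=s["tool_rot"]; yaw=np.pi/2-2*(np.arctan2(v[1],v[0])%np.pi)
    print(out,"tcp",P.round(1),"yaw",round(yaw,3),s["wrist_force"].round(1)); return out
E
python3 - <<'E'
from chk import *
check((570,230))
E
```

```text
[[np.float64(569.1), np.float64(221.5), np.float64(0.62)], [np.float64(568.5), np.float64(220.6), np.float64(0.29)]] tcp [585.7 269.3  12.9] yaw 0.434 [ 0.4 -0.3 -0.6]
```

Pushing force is about 4 N and the tin sits in the cradle. Continuing.

Request:
apply_moves:
  motion: [-0.35, -0.8, 0, 0, 0, -0.004, 0.3, -0.47, -1.1, 0, 0, 0, -0.003, 0.3, -0.49, -1.1, 0, 0, 0, 0, 0.3, -0.5, -1.1, 0, 0, 0, 0, 0.3, -0.52, -1.1, 0, 0, 0, 0.003, 0.3]

```text
t: 6.43
position: [562.9, 217.5, 13.9]
tool_rot: [-2.65, -1.687, 0.002]
wrist_force: [1.2, 0.7, -0.8]
gripper_width: 55.3
grasp_force: 0.7
```

Request:
apply_moves:
  motion: [-0.52, -1.1, 0, 0, 0, 0.003, 0.3, -0.52, -1.1, 0, 0, 0, 0.005, 0.3, -0.52, -1.1, 0, 0, 0, 0.007, 0.3, -0.52, -1.1, 0, 0, 0, 0.01, 0.3, -0.52, -1.1, 0, 0, 0, 0.01, 0.3]

```text
t: 6.85
position: [537.3, 162.6, 14.4]
tool_rot: [2.62, 1.734, 0.0]
wrist_force: [0.2, 1.4, -0.3]
gripper_width: 55.4
grasp_force: 0.7
```

Request:
apply_moves:
  motion: [-0.5, -1.1, 0, 0, 0, 0.014, 0.3, -0.5, -1.1, 0, 0, 0, 0.015, 0.3, -0.5, -1.1, 0, 0, 0, 0.018, 0.3, -0.48, -1.1, 0, 0, 0, 0.02, 0.3, -0.47, -1.0, 0, 0, 0, 0.023, 0.3]

```text
t: 7.27
position: [512.7, 108.6, 14.4]
tool_rot: [-2.539, -1.851, 0.0]
wrist_force: [-0.1, 0.6, -0.6]
gripper_width: 55.2
grasp_force: 0.7
```

Run:
```python
from chk import *
check((512,60))
```

```text
[[np.float64(493.7), np.float64(54.1), np.float64(0.13)], [np.float64(497.8), np.float64(60.4), np.float64(0.39)]] tcp [513.4 109.3  14.6] yaw 0.313 [ 0.1  1.1 -0.2]
```

Request:
apply_moves:
  motion: [-0.42, -1.0, 0, 0, 0, 0.028, 0.3, -0.42, -1.05, 0, 0, 0, 0.03, 0.3, -0.41, -1.05, 0, 0, 0, 0.032, 0.3, -0.39, -1.06, 0, 0, 0, 0.035, 0.3, -0.36, -1.06, 0, 0, 0, 0.037, 0.3]

```text
t: 7.88
position: [494.1, 57.9, 14.9]
tool_rot: [2.379, 2.051, 0.003]
wrist_force: [0.5, 1.2, 0.8]
gripper_width: 55.5
grasp_force: 1.0
```

Request:
apply_moves:
  motion: [-0.34, -1.07, 0, 0, 0, 0.04, 0.3, -0.3, -1.07, 0, 0, 0, 0.042, 0.3, -0.26, -1.08, 0, 0, 0, 0.043, 0.3, -0.2, -1.1, 0, 0, 0, 0.043, 0.3, -0.15, -1.1, 0, 0, 0, 0.04, 0.3]

```text
t: 8.3
position: [481.4, 3.7, 14.8]
tool_rot: [2.154, 2.287, 0.002]
wrist_force: [0.5, 2.3, 1.1]
gripper_width: 56.0
grasp_force: 1.2
```

Run:
```python
from chk import *
check((484,-45))
p=read_camera("wrist"); cv2.imwrite("pics/wrist4.png",p["img"][:,:,::-1])
r=near(p,"tin_center",(484,-45),25,50); print(None if r is None else fit(p,"tin_center",r["region"],(484,-45),False))
```

```text
[None, None] tcp [481.3   3.5  14.5] yaw -0.057 [-1.  -0.5  0.1]
(array([484.93054092, -49.21562219,   0.        ]), np.float64(0.5487903901893811))
```

View pics/wrist4.png

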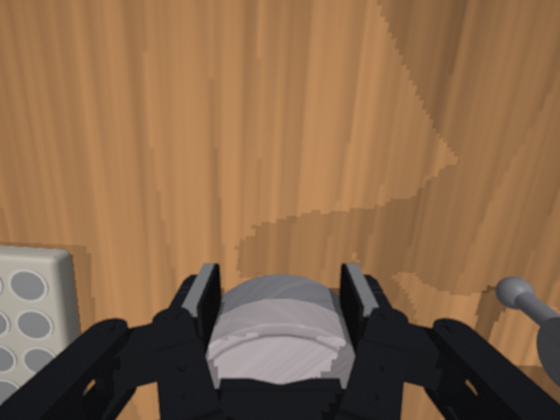

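The wrist view shows the tin centred between the fingers at pixel (280,320). The plate's corner at (70,255) and the handle at (512,292) are well to either side. Continuing.

Request:
apply_moves:
  motion: [-0.06, -0.9, 0, 0, 0, 0.037, 0.3, -0.03, -1.1, 0, 0, 0, 0.037, 0.3, 0.01, -1.1, 0, 0, 0, 0.035, 0.3, 0.06, -1.1, 0, 0, 0, 0.033, 0.3, 0.1, -1.1, 0, 0, 0, 0.032, 0.3]

```text
t: 9.02
position: [481.4, -48.9, 14.2]
tool_rot: [-1.946, -2.464, -0.001]
wrist_force: [-0.4, 2.4, 0.4]
gripper_width: 55.6
grasp_force: 1.1
```

Request:
apply_moves:
  motion: [0.14, -1.12, 0, 0, 0, 0.03, 0.3, 0.18, -1.12, 0, 0, 0, 0.027, 0.3, 0.22, -1.12, 0, 0, 0, 0.025, 0.3, 0.26, -1.12, 0, 0, 0, 0.023, 0.3, 0.3, -1.12, 0, 0, 0, 0.022, 0.3]

```text
t: 9.43
position: [492.5, -104.9, 14.1]
tool_rot: [-1.786, -2.582, -0.001]
wrist_force: [-0.7, 2.1, 2.3]
gripper_width: 55.7
grasp_force: 1.2
```

Run:
```python
from chk import *
check((494,-150))
p=read_camera("wrist")
r=near(p,"tin_center",(495,-150),25,60); print(None if r is None else (r["xy"],fit(p,"tin_center",r["region"],(495,-150),False)))
```

```text
[None, [np.float64(513.5), np.float64(-149.5), np.float64(0.49)]] tcp [ 492.8 -105.2   14.2] yaw -0.358 [-0.2  0.7 -0.1]
([279.2, 333.9], (array([ 511.5078903 , -155.16407213,    0.        ]), np.float64(0.54936366049565)))
```

Request:
apply_moves:
  motion: [0.33, -1.0, 0, 0, 0, 0.019, 0.3, 0.36, -1.12, 0, 0, 0, 0.018, 0.3, 0.39, -1.12, 0, 0, 0, 0.016, 0.3, 0.42, -1.12, 0, 0, 0, 0.015, 0.3, 0.45, -1.12, 0, 0, 0, 0.013, 0.3]

```text
t: 10.15
position: [511.5, -159.4, 13.7]
tool_rot: [-1.68, -2.651, -0.0]
wrist_force: [-1.0, 1.7, -0.1]
gripper_width: 55.6
grasp_force: 1.0
```

Request:
apply_moves:
  motion: [0.47, -1.12, 0, 0, 0, 0.012, 0.3, 0.49, -1.1, 0, 0, 0, 0.011, 0.3, 0.5, -1.1, 0, 0, 0, 0.009, 0.3, 0.5, -1.0, 0, 0, 0, 0.008, 0.3, 0.4, -0.8, 0, 0, 0, 0.006, 0.3]

```text
t: 10.57
position: [536.2, -212.4, 14.2]
tool_rot: [-1.621, -2.691, 0.0]
wrist_force: [-0.9, 2.5, -0.1]
gripper_width: 55.5
grasp_force: 0.7
```

Run:
```python
from chk import *
s=state()["position"]; check((s[0]+23,s[1]-45))
p=read_camera("wrist"); g=(s[0]+23,s[1]-45)
r=near(p,"tin_center",g,25,60); print(None if r is None else (r["xy"],fit(p,"tin_center",r["region"],g,False)))
```

```text
[None, [np.float64(562.9), np.float64(-260.4), np.float64(0.49)]] tcp [ 536.2 -212.    14.5] yaw -0.486 [-1.   0.3  0.5]
([280.9, 334.7], (array([ 561.46102221, -259.12194571,    0.        ]), np.float64(0.538709717435909)))
```

Request:
apply_moves:
  motion: [0.5, -1.0, 0, 0, 0, 0, 0.3, 0.5, -1.0, 0, 0, 0, 0, 0.3, 0.5, -1.0, 0, 0, 0, 0, 0.3, 0.5, -0.9, 0, 0, 0, 0, 0.3, 0.35, -0.6, 0, 0, 0, 0, 0.3]

```text
t: 11.28
position: [560.1, -258.3, 14.4]
tool_rot: [1.622, 2.689, -0.0]
wrist_force: [-0.6, 1.4, 0.5]
gripper_width: 55.4
grasp_force: 0.7
```

Request:
apply_moves:
  motion: [0, 0, 0, 0, 0, 0, 0.3, -0.3, 0.6, 0, 0, 0, 0, 0.3, -0.8, 1.5, 0, 0, 0, 0, 0.3, -1, 2, 0, 0, 0, 0, 0.3, 0, 0, 0, 0, 0, 0, 0.3]

```text
t: 11.7
position: [535.8, -211.9, 13.2]
tool_rot: [-1.617, -2.688, -0.001]
wrist_force: [-0.1, -0.2, -1.1]
gripper_width: 55.6
grasp_force: 0.0
```

Request:
apply_moves:
  motion: [0, 0, 2, 0, 0, 0, 0.3, 0, 0, 4, 0, 0, 0, 0.3, 0, 0, 4, 0, 0, 0, 0.3, 0, 0, 4, 0, 0, 0, 0.3, 0, 0, 4, 0, 0, 0, 0.3]

```text
t: 12.12
position: [538.1, -215.2, 196.3]
tool_rot: [1.621, 2.691, -0.0]
wrist_force: [1.2, -0.2, 0.1]
gripper_width: 55.5
grasp_force: 0.0
```

Run:
```python
from chk import *
check((584,-304))
p=read_camera("side"); cv2.imwrite("pics/side5.png",p["img"][:,:,::-1])
w=read_camera("wrist"); cv2.imwrite("pics/wrist5.png",w["img"][:,:,::-1])
r=near(w,"tin_center",(584,-304),25,60); print(None if r is None else (r["xy"],fit(w,"tin_center",r["region"],(584,-304),False)))
```

```text
[None, [np.float64(586.4), np.float64(-305.1), np.float64(0.94)]] tcp [ 539.2 -216.   196.6] yaw -0.486 [-0.1  0.1 -1. ]
([278.1, 283.3], (array([ 583.50011671, -302.20742732,    0.        ]), np.float64(0.9631121261602391)))
```

View pics/side5.png

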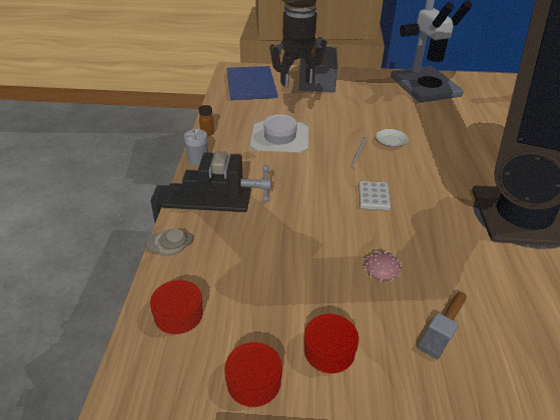

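View pics/wrist5.png

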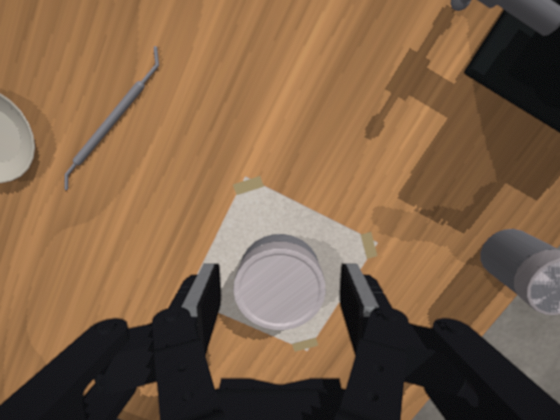

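The tin stands upright in the middle of the card: side pixel (280,128), wrist pixel (280,285). The gripper is clear above it and everything else is where it was. Handing in.

```bash
python3 -c "
from station import close_job; print(close_job())"
```

```text
the job is handed in; nothing more can be done
None
```

I slid the tin through the gap without lifting or tipping it. It stands wholly on the card, within about 3 mm of its centre, with the robot clear; the vise and spot plate were not touched. The job is handed in.

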